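Test a returned two-lane toy dispenser in the outlet shop

TASK

Check this returned toy dispenser before it goes on sale: slide its catch tray under the lane that holds the wooden ball, then tilt the joystick all the way towards that side and hold it there for about a second so that the ball rolls out into the tray, and let the stick spring back upright. Then slide the tray with the ball back to the middle of its rail, and finally swing the lock lever right over to the far side, away from the robot. The wooden roller must stay in its own lane, and nothing else on the table or on the machine may be knocked about.

Things in the scene. Friction and masses are not known exactly. Their poses are not given: they have to be found in the camera images.
- machine: Dispenser, white and plywood, fixed to the table; base 255 x 410 mm, 8 mm thick. Origin on the table plane under the joystick's pivot (base centre 12 mm nearer the robot); x to its rear, y to its left seen from the robot, z up. Middle housing (y -61 to 61 mm) and two outer pods (|y| 119 to 205 mm) have tops 100 mm above the table, x -40 to 90 mm; the lanes' walls between them reach 114 mm.
- outlet_left (a point): Middle of the floor edge at the outlet of the left (+y) lane, 68 mm above the table, 42 mm nearer the robot than the machine's origin and 90 mm to its left. Each lane is an open-topped chute 46 mm wide sloping down towards the robot, with a steel gate plate across it at the machine's x = 0. The thing in the lane waits behind the gate.
- outlet_right (a point): The same for the right (-y) lane, 90 mm to the right of the machine's origin. The tray's rail runs along the machine's y in front of both outlets; the tray's centre line is at the machine's x = -87 mm.
- yoke (a joint): Left-right tilt of the joystick, rad: 0 upright (spring-centred), positive with the knob towards the machine's +y, stops at -0.42 and +0.42. Tilting to a side lowers that side's gate (fully open from about 0.3) and raises the other, as a seesaw. The spring needs about 5 N at the knob for full tilt.
- stick_knob (a point): Centre of the joystick's round black knob, 30 mm diameter, on a 10 mm steel rod; when upright 190 mm above the table. It turns about a pivot 120 mm below the knob's centre (70 mm above the table). The housing top is 90 mm below the knob's centre, with a rubber boot reaching 16 mm above it. The stick also gives springily fore and aft (up to 0.3 rad), which moves no gate.
- tray (a joint): Place of the catch tray along its rail, m: 0 in the middle (black mark on the base), positive towards the machine's +y, stops at -0.10 and +0.10. At +0.09 or -0.09 it is centred under a lane's outlet. It stays where it is left; pushing takes about 2 N.
- tray_tab (a point): Top centre of the upright wooden tab on the tray's robot-side wall, 12 mm (x) by 14 mm (y), reaching from 10 to 100 mm above the table; it can be pushed from either side or pinched from above. It touches the outside of the tray wall, whose top is at 54 mm, so the tab's upper 45 mm stand free.
- tray_in (a point): Centre of the tray's inner floor (15 mm above the table); inside 72 mm (x) by 102 mm (y); axes as the machine's; all four walls (4 mm thick) reach 54 mm above the table.
- lock (a joint): Lock lever, rad: about 0 when leaning towards the robot, 1.0 when right over to the far side (machine's +x). Stays where it is left; pushing it at the knob takes about 1 N.
- lock_tip (a point): Centre of the black knob (26 mm) at the end of the lock lever, a 10 mm steel rod on a grey block 70 x 50 x 25 mm on the left-hand (+y) pod; not the joystick, which stands in the middle on a black square plate. It swings in the machine's x-z plane about a pivot at x = 30, y = 162 mm, 122 mm above the table; the knob is 80 mm from it and upright at joint value 0.5.
- ball_center (a point): Centre of the wooden ball, 40 mm diameter, about 35 g; at the start in one of the two lanes, just behind its gate.
- roller_center (a point): Centre of the wooden roller, a cylinder 40 mm diameter, 36 mm long, lying across the other lane behind its gate.
- mug: Bystander: white mug, 90 mm high; origin at the centre of its underside. Leave it alone.
- pot: Bystander: blue ceramic pot, 75 mm high, 90 mm wide; origin at the centre of its underside. Leave it alone.
- tape: Bystander: empty cardboard tape core, 68 mm across, 20 mm high, on top of the machine's right-hand (-y) pod; origin at the centre of its underside. Leave it alone.
- figure: Bystander: small terracotta figure, 50 mm high, 30 mm wide, on top of the machine's middle housing behind the stick; origin at the centre of its underside. Leave it alone.
- candle: Bystander: candle jar, 55 mm high, 54 mm wide, on the table by the front right corner of the machine; origin at the centre of its underside. Leave it alone.
- carton: Bystander: small closed carton 75 x 55 x 50 mm; origin at the centre of its underside. Leave it alone.
- case: Bystander: black disc case lying flat, 135 x 190 x 15 mm; origin at the centre of its underside. Leave it alone.
- ball: The same ball as a  its origin is the point of its skin that lay lowest at the start and turns with it; use ball_center for its place.
Things that resemble listed ones, but are neither listed nor needed, are in the scene too. Leave any green or yellow look-alike of the ball alone. Leave any black look-alike of the part that bears roller_center alone.

How it is judged:
By the outcome, as a careful person would: the job done as asked, in the order asked, and still so for the second after the job is handed in, with the robot touching nothing.
It also fails if it takes over 64 s, if anything falls off the work surface, if the arm or the gripper's body presses on something with over 40 N, if the wrist force passes 120 N, or if a joint passes its speed limit or range.

ROBOT

A 7-joint arm with a two-finger parallel gripper is mounted at the origin on the work surface. World frame = base frame: x ahead of the robot, y to its left, z up, the work surface at z = 0. Lengths are in m, angles in degrees, forces in N, time in s.
With the tool pointing down it reaches from about 0.425 to 0.875 m from the base axis. Payload 4.7 kg.
Tool frame: the origin (TCP) lies between the finger pads; the fingertips stand env.finger_overhang ahead of it and the grasp point (between the pads) lies 5 mm behind it (env.finger_overhang is the distance from the TCP to the fingertips, in m); z points along the fingers, y is the line along which they close (so a half turn about z gives the same grasp; the last joint's range is limited). The gripper opens to 87 mm and grips with 3 to 60 N. Pads are 19 mm wide; open, the fingers measure 117 mm over their backs; the gripper's body (75 mm by 190 mm) begins 51 mm behind the grasp point.
Start: joints at [-72.645, 18.392, -4.016, 83.108, 1.295, 78.541, -3.26], TCP at [0.185, 0.623, 0.237] pointing down, gripper open.
Joint ranges: [-163.93, 163.93], [-17.29, 119.83], [-79.2, 71.16], [3.27, 140.29], [-89.18, 269.18], [5.43, 117.66], [-154.24, 154.24]. Speed limits (degrees/s): [147.25, 147.25, 180, 180, 180, 180, 180].

INTERFACE

Orientations are given as [roll, pitch, yaw] about the fixed x, y, z axes, in that order (R = Rz(yaw) Ry(pitch) Rx(roll)).
In Python, from cell import telemetry, eyes, env, models gives the robot as it stands. The module is installed in compiled form; this text tells all that it offers.
- The arm moves only by the tool drive_tool, never from a script. Its arguments are lists of equal length, an entry for each row: "angular": the turn, a rotation vector about the tool's x, y, z in rad, a list of three; "delta_pos": the shift along the tool's x, y, z in cm, a list of three; "gripper": the finger opening in cm, from 0 to 8.7. A call has 1 to 20 rows; each row shifts and turns the commanded pose from where the row before left it, along the tool's axes as they then stand; what a row does not reach is not made up. A row lasts 1/10 s, in which the tool goes at most 50 mm and 8.59 degrees, less where a joint would pass 70% of its speed; a pose out of reach is approached as far as the arm can. A call with a gripper value outside its range is refused whole. The fingers move at their own pace and stop on an object; "squeeze" is the grip in N (left out, the last holds). Time passes only in rows, so rows that do not move let the fingers close. It gives the time, the measured TCP pose, the force, the opening and the grip force at its end, in the units of the state.
- telemetry.get_obs(): the state, without advancing time (a new reading comes with each control period).
- eyes.read_camera(name): name is "scene" or "top" or "wrist"; returns a dict with "pixels" (400x640x3 uint8, red, green, blue), "mtx" (3x3 intrinsics, pixels), "origin" and "orientation" of the camera in the world. Camera axes: x right, y down, z forward; pixel columns grow to the right and rows downward; lengths in m; the calibration is good to about 2 mm. A picture is of the moment at which its call begins. There is no depth.
- env.sign_off(): hands the job in; it is judged then, once.
Trained networks look in a picture, given as the dict that the camera call returned (one of the last four; its "shot" number tells which), for a name from the list of things; names that differ only in an ending like _2 or _b are one class to them, and where a whole thing is asked for, a point or a joint stands for the part that bears it (a point fixed in the world has none). Each returns a list of dicts, best first, with "p" (0 to 1); they miss things now and then, are a little off and sometimes report something else, mostly with a low value. They report only what shows in the picture. A call takes as long as a camera call. They do not tell look-alikes from the thing itself.
- models.search_frame(picture, target): "centre" ([column, row] in pixels, amid what is visible of it).
- models.cut_out(picture, target): "pixels" (400x640 bool, what is visible of it) and "centre" ([column, row] in pixels, amid what is visible of it).
The state is a dict: "time_s": time; "qpos": joint angles; "joint_velocities": joint speeds; "effort": joint torques, N m; "tool_pos": TCP position; "tool_rot": TCP orientation; "force": force on the tool from outside, world axes, zero at the start; "wrist_torque": the same for the moment, N m; "grip_width": finger opening in m; "grasp_force": force on a finger pad.
Only numpy, scipy, OpenCV 4.12 (cv2) and the standard library are available. Lean on these libraries where they do the work, as an engineer would, in place of code of your own. Each camera call takes 0.05 s, during which the arm holds its last target. There are 200 camera calls.

## Working session

There is one attempt and no reset: what is moved stays moved. The work goes in short steps, Python scripts to look and compute and a tool call to move; the robot and the scene stay as the last step left them, time stands still between calls to the robot, and variables do not carry over. Pictures are saved under pics/ and viewed, at most 10 in all, crops included, and the job is handed in when it is done.

Besides the shell and the picture viewer there is one more tool, called after "Emit:" as a command line: name --argument value ..., lists and objects as JSON in quotes. drive_tool: Moves the arm, as the interface text tells. Its arguments: {"type":"object","properties":{"angular":{"type":"array","items":{"type":"array","items":{"type":"number"}}},"delta_pos":{"type":"array","items":{"type":"array","items":{"type":"number"}}},"gripper":{"type":"array","items":{"type":"number"}},"squeeze":{"type":"number"}},"required":["angular","delta_pos","gripper"]}

```bash
mkdir -p pics; cat > h.py <<'E'
import numpy as np, cv2
from cell import telemetry, eyes, env, models
def cam(n): return eyes.read_camera(n)
def R(p):
    o=np.array(p["orientation"],float)
    if o.shape==(3,3): return o
    from scipy.spatial.transform import Rotation as Ro
    return Ro.from_euler('xyz',o,degrees=True).as_matrix() if o.size==3 else Ro.from_quat(o).as_matrix()
def ray(p,px):
    d=R(p)@np.linalg.inv(p["mtx"])@np.array([px[0],px[1],1.]); return np.array(p["origin"]),d/np.linalg.norm(d)
def atz(p,px,z):
    o,d=ray(p,px); return o+d*(z-o[2])/d[2]
def proj(p,X):
    c=np.array(p["mtx"])@R(p).T@(np.array(X)-p["origin"]); return c[:2]/c[2]
def tri(rs):
    A=np.zeros((3,3));b=np.zeros(3)
    for o,d in rs:
        M=np.eye(3)-np.outer(d,d);A+=M;b+=M@o
    return np.linalg.solve(A,b)
def save(p,n,crop=None,s=1):
    im=p["pixels"][:,:,::-1]
    if crop: im=im[crop[1]:crop[3],crop[0]:crop[2]]
    cv2.imwrite("pics/"+n,cv2.resize(im,None,fx=s,fy=s,interpolation=cv2.INTER_CUBIC))
E
python3 - <<'E'
from h import *
print(env.finger_overhang, telemetry.get_obs())
P={n:cam(n) for n in("scene","top")}
for n,p in P.items():
    save(p,n+"0.png"); print(n,p["origin"],p["orientation"],p["mtx"][0])
for t in["stick_knob","tray_tab","tray_in","lock_tip","ball_center","roller_center","tape","figure","candle","mug","pot","machine"]:
    D={}
    for n,p in P.items():
        D[n]=models.search_frame(p,t)[:3]
        print(t,n,[(np.round(d["centre"],1).tolist(),round(d["p"],2)) for d in D[n]])
    if all(D.values()): print("   tri",tri([ray(P[n],D[n][0]["centre"]) for n in P]).round(3))
E
```

```text
0.014 {'time_s': 0.0, 'qpos': array([-72.64449088,  18.43706087,  -4.01678173,  83.1741386 ,
         1.29495095,  78.53973275,  -3.2605614 ]), 'joint_velocities': array([-0.02273737,  0.05377465, -0.10880528, -0.10290259, -0.07426612,
        0.08580639, -0.01976813]), 'effort': array([ 3.05888825e-04, -4.91278481e+01, -4.04152488e-01, -3.12538218e+01,
       -6.41285232e-02,  4.35017352e-02,  1.74202332e-04]), 'tool_pos': array([0.1850153 , 0.6225753 , 0.23549099]), 'tool_rot': array([-1.79894311e+02,  5.24932170e-03,  1.63454844e+02]), 'force': array([ 0.20699015, -0.74027673,  0.03946748]), 'wrist_torque': array([0.02311904, 0.02237174, 0.10254617]), 'grasp_force': 0.0, 'grip_width': 0.0868102546883494}
scene [1.27007348 0.11211684 0.61091997] [-122.77809005    0.25570652   95.11581013] [367.72137526   0.         317.1537278 ]
top [0.35217042 0.05709827 1.05593587] [-169.93855998   -1.21955156  -89.69652245] [395.14138187   0.         319.61943371]
stick_knob scene [([299.6, 190.1], 0.62), ([264.9, 226.2], 0.2)]
stick_knob top [([330.7, 169.9], 0.5)]
   tri [0.582 0.012 0.182]
tr
[... 674 characters left out ...]
55)]
roller_center top [([304.8, 277.1], 0.58), ([295.4, 178.6], 0.53), ([216.6, 186.4], 0.51)]
   tri [ 0.338  0.095 -0.08 ]
tape scene [([231.9, 231.1], 0.77), ([412.1, 213.2], 0.23)]
tape top [([392.6, 148.1], 0.56)]
   tri [ 0.655 -0.137  0.116]
figure scene [([293.2, 229.5], 0.57)]
figure top []
candle scene [([216.2, 206.4], 0.86), ([263.8, 227.5], 0.51)]
candle top [([424.3, 236.3], 0.69)]
   tri [ 0.447 -0.243  0.031]
mug scene [([165.4, 251.4], 0.93)]
mug top [([444.5, 153.9], 0.74)]
   tri [ 0.663 -0.294  0.051]
pot scene [([412.0, 213.0], 0.67), ([422.6, 195.6], 0.39)]
pot top [([220.3, 230.0], 0.84)]
   tri [0.456 0.289 0.048]
machine scene []
machine top [([262.2, 184.8], 0.22)]
```

View pics/top0.png

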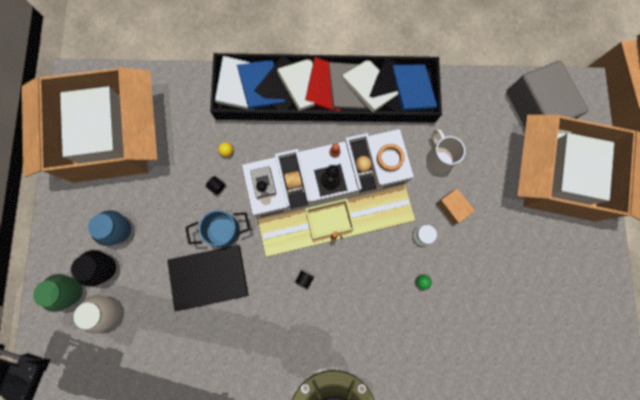

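View pics/scene0.png

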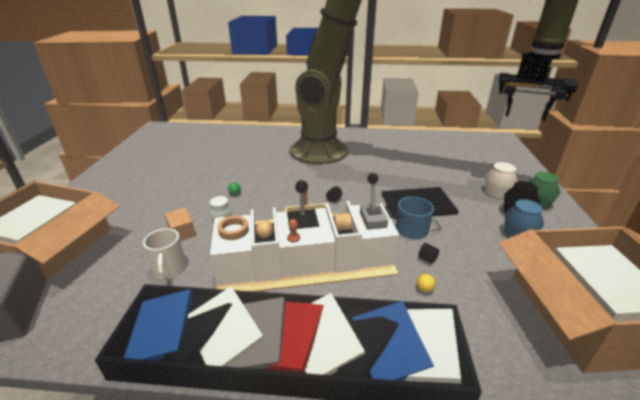

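The top view shows the machine from (245,165) to (415,250), rotated about 10–15°. The left lane item is at (293,180) and the right one at (363,163). The lock lever is at (262,184) and the joystick at (331,172). The tray is mid-rail at (330,220) with its tab at (335,236). The two candidates for the ball are these lane items; the yellow (226,149) and green (424,282) balls are decoys. I'll enlarge the lanes next.

```bash
python3 - <<'E'
from h import *
a=cam("scene");b=cam("top")
A=a["pixels"][165:285,205:405,::-1];B=b["pixels"][125:260,235:435,::-1]
f=lambda i:cv2.resize(i,None,fx=3,fy=3,interpolation=cv2.INTER_CUBIC)
A=cv2.resize(A,None,fx=4,fy=2.5*1.6/1.6*1.6,interpolation=cv2.INTER_CUBIC) if 0 else f(A)
B=f(B)[:240+0] if 0 else f(B)
im=np.vstack([A,B]); im=cv2.resize(im,None,fx=.78,fy=.78); print(im.shape)
cv2.imwrite("pics/lanes.png",im)
# fit machine pose by base corners (yellow/white base, front edge z=0.008) : use points
from scipy.optimize import least_squares
obs=[]
pts={"knob":([0,0,.19],(331,172),(302,187)),"tabtop":([-.135,0,.1],(335.5,236.5),None)}
for nm in("stick_knob","lock_tip","tray_tab","tray_in"):
    for n,p in(("scene",a),("top",b)):
        for d in models.cut_out(p,nm)[:3]:
            ys,xs=np.nonzero(d["pixels"]);print(nm,n,np.round(d["centre"],1),round(d["p"],2),xs.min(),xs.max(),ys.min(),ys.max())
E
```

```text
(597, 468, 3)
stick_knob scene [299.5 188.3] 0.49 295 308 180 213
stick_knob scene [264.1 228.3] 0.4 256 273 220 237
stick_knob scene [372.4 182.1] 0.36 368 378 173 205
stick_knob top [333.6 170.4] 0.51 327 338 164 178
lock_tip scene [373.7 182.9] 0.5 368 378 173 206
lock_tip scene [307.5 249.8] 0.25 211 398 172 290
lock_tip top [260.8 187. ] 0.47 256 266 181 191
tray_tab scene [306.5 204.9] 0.55 285 325 192 210
tray_tab top [330.9 218.7] 0.98 305 353 199 239
tray_in scene [306.1 205.8] 0.79 285 325 192 210
tray_in scene [293.5 232.8] 0.54 287 300 219 242
tray_in top [327.4 218.9] 0.95 306 353 198 239
tray_in top [210.6 276.5] 0.52 167 248 244 310
```

View pics/lanes.png

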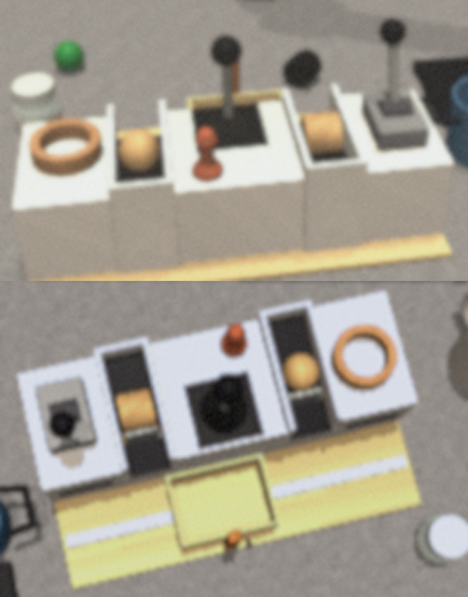

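The enlarged crop settles it. The round ball is in the right (-y) lane, at top (363,163) and scene (264,229). The roller, with its flat ends, is in the left lane at top (293,179). The joystick knob is at top (332,169) and scene (302,186); the lock lever leans towards the robot. Next I'll fit the machine pose.

```bash
cat >> h.py <<'E'
def M(P,X): 
    c,s=np.cos(P[2]),np.sin(P[2]); return np.array([P[0]+c*X[0]-s*X[1],P[1]+s*X[0]+c*X[1],X[2]])
E
python3 - <<'E'
from h import *
from scipy.optimize import least_squares
a=cam("scene");b=cam("top")
T=[([-.1395,.205,.008],(267,255.5)),([-.1395,-.205,.008],(414,220)),([.09,-.205,.1],(400.8,129.4)),([.09,.205,.1],(242.7,165.3)),([-.04,-.205,.1],(412.4,176.8)),([-.04,.205,.1],(253.4,214.4)),([0,0,.19],(332.4,168.7))]
S=[([0,0,.19],(301.6,186.4))]
f=lambda P:np.concatenate([proj(b,M(P,X))-u for X,u in T]+[proj(a,M(P,X))-u for X,u in S])
r=least_squares(f,[.58,.01,.2],loss='soft_l1');P=r.x;print(P.round(4),np.degrees(P[2]),f(P).reshape(-1,2).round(1).tolist())
# tab y, lock angle
g=least_squares(lambda t:proj(b,M(P,[-.133,t[0],.1]))-(334.6,234.9),[0.]);print("tray",g.x,g.fun)
L=lambda t:[.03+.08*np.sin(t-.5),.162,.122+.08*np.cos(t-.5)]
g=least_squares(lambda t:np.r_[proj(b,M(P,L(t[0])))-(262.4,186.2),proj(a,M(P,L(t[0])))-(372.5,178.2)],[0.]);print("lock",g.x,g.fun, M(P,L(g.x[0])),M(P,L(1.)))
for n,X in dict(knob=[0,0,.19],tab=[-.133,0,.1],ball=[.025,-.09,.1]).items(): print(n,M(P,X).round(3),proj(b,M(P,X)).round(),proj(a,M(P,X)).round())
E
```

```text
[0.5778 0.0109 0.2421] 13.870479881920179 [[-1.3, 0.4], [1.3, -0.0], [-0.8, -0.9], [-0.7, -1.3], [1.5, -0.1], [-0.6, -0.1], [0.0, 2.1], [-1.2, -0.4]]
tray [0.02305986] [-0.19420964 -0.81042558]
lock [0.12365991] [-0.68420519 -0.16830573 -0.99101906 -0.37960235] [0.53952752 0.16828653 0.19640128] [0.60530735 0.18452943 0.1922066 ]
knob [0.578 0.011 0.19 ] [332. 171.] [300. 186.]
tab [ 0.449 -0.021  0.1  ] [344. 232.] [296. 190.]
ball [ 0.624 -0.071  0.1  ] [363. 162.] [263. 229.]
```

Emit:
drive_tool --angular '[[0, 0, 0], [0, 0, 0], [0, 0, 0], [0, 0, 0], [0, 0, 0], [0, 0, 0], [0, 0, 0], [0, 0, 0], [0, 0, 0], [0, 0, 0], [0, 0, 0], [0, 0, 0], [0, 0, 0], [0, 0, 0], [0, 0, 0], [0, 0, 0], [0, 0, 0], [0, 0, 0], [0, 0, 0], [0, 0, 0]]' --delta_pos '[[-3, -1.7, -0.7], [-3, -1.7, -0.7], [-3, -1.7, -0.7], [-3, -1.7, -0.7], [-3, -1.7, -0.7], [-3, -1.7, -0.7], [-3, -1.7, -0.7], [-3, -1.7, -0.7], [-3, -1.7, -0.7], [-1.4, -3.35, 0], [-1.4, -3.35, 0], [-1.4, -3.35, 0], [-1.4, -3.35, 0], [-1.4, -3.35, 0], [-1.4, -3.35, 0], [-1.4, -3.35, 0], [-1.4, -3.35, 0], [-1.4, -3.35, 0], [-1.4, -3.35, 0], [-1.4, -3.35, 0]]' --gripper '[5, 5, 5, 5, 5, 5, 5, 5, 5, 5, 5, 5, 5, 5, 5, 5, 5, 5, 5, 5]' --squeeze 10

```text
time_s: 3.9
tool_pos: [0.443, 0.0009, 0.2999]
tool_rot: [179.9, 0.0, 163.5]
force: [-0.1, 0.1, 0.1]
grip_width: 0.0502
grasp_force: 0.0
```

Emit:
drive_tool --angular '[[0, 0, 0.145], [0, 0, 0.145], [0, 0, 0.145], [0, 0, 0.145], [0, 0, 0.145], [0, 0, 0.145], [0, 0, 0.145], [0, 0, 0.145], [0, 0, 0.145], [0, 0, 0.145], [0, 0, 0.145], [0, 0, 0.145], [0, 0, 0.145], [0, 0, 0.145], [0, 0, 0.145], [0, 0, 0.145], [0, 0, 0.145], [0, 0, 0.145], [0, 0, 0], [0, 0, 0]]' --delta_pos '[[0, 0, 0], [0, 0, 0], [0, 0, 0], [0, 0, 0], [0, 0, 0], [0, 0, 0], [0, 0, 0], [0, 0, 0], [0, 0, 0], [0, 0, 0], [0, 0, 0], [0, 0, 0], [0, 0, 0], [0, 0, 0], [0, 0, 0], [0, 0, 0], [0, 0, 0], [0, 0, 0], [0, 0, 0], [0, 0, 0]]' --gripper '[5, 5, 5, 5, 5, 5, 5, 5, 5, 5, 5, 5, 5, 5, 5, 5, 5, 5, 5, 5]'

```text
time_s: 5.9
tool_pos: [0.4431, 0.0024, 0.2997]
tool_rot: [-180.0, -0.0, 14.1]
force: [-0.4, 1.2, -0.7]
grip_width: 0.0497
grasp_force: 0.0
```

```bash
python3 - <<'E'
from h import *
p=cam("wrist");save(p,"w1.png");print(p["origin"],p["orientation"]);o=telemetry.get_obs();print(o["time_s"],o["tool_pos"],o["tool_rot"],o["force"])
P=[.5778,.0109,.2421]
for t in(0,.023): print(proj(p,M(P,[-.133,t,.1])))
for t in["tray_tab","tray_in","stick_knob"]:
    print(t,[(np.round(d["centre"],1),round(d["p"],2)) for d in models.search_frame(p,t)[:3]])
E
```

```text
[0.52146518 0.02204221 0.44779136] [ 1.62664091e+02 -6.54669016e-02 -7.59654698e+01]
5.95 [0.44304121 0.00240047 0.2996485 ] [-1.79993571e+02 -1.41196066e-02  1.40782709e+01] [ 0.36764545 -0.08036396 -0.23801646]
[334.65053312 174.44971741]
[315.05545348 174.40029276]
tray_tab [(array([318.1, 132.4]), 0.93)]
tray_in [(array([320.3, 131.5]), 0.62), (array([344.7,  37.9]), 0.22)]
stick_knob [(array([347.7,  32.6]), 0.62), (array([345.1,  38.4]), 0.39)]
```

View pics/w1.png

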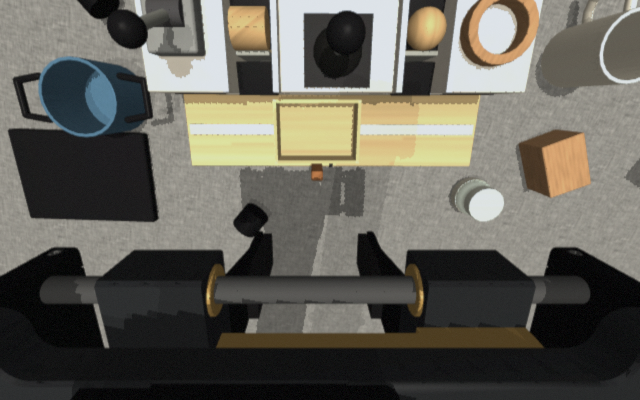

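The wrist view shows the tab top at (317,173), which matches the fitted machine model (315,174). The tray is about 21 mm left of the black mark at (331,165). The ball (427,28) is in the right lane and the roller (249,27) in the left. Lowering to pinch the tab.

Emit:
drive_tool --angular '[[0, 0, 0], [0, 0, 0], [0, 0, 0], [0, 0, 0], [0, 0, 0], [0, 0, 0], [0, 0, 0], [0, 0, 0], [0, 0, 0], [0, 0, 0], [0, 0, 0], [0, 0, 0], [0, 0, 0], [0, 0, 0], [0, 0, 0], [0, 0, 0], [0, 0, 0], [0, 0, 0]]' --delta_pos '[[0, 0.3, 2], [0, 0, 2], [0, 0, 2], [0, 0, 2], [0, 0, 2], [0, 0, 2], [0, 0, 2], [0, 0, 2], [0, 0, 2], [0, 0, 2], [0, 0, 2], [0, 0, 0], [0, 0, 0], [0, 0, 0], [0, 0, 0], [0, 0, 0], [0, 0, 0], [0, 0, 0]]' --gripper '[5, 5, 5, 5, 5, 5, 5, 5, 5, 5, 5, 5, 2, 1, 1, 1, 1, 1]' --squeeze 10

```text
time_s: 7.9
tool_pos: [0.444, -0.0003, 0.0799]
tool_rot: [-180.0, -0.0, 13.9]
force: [-1.3, 1.0, 1.8]
grip_width: 0.0136
grasp_force: 10.0
```

```bash
python3 - <<'E'
from h import *
o=telemetry.get_obs();print(o["time_s"],o["tool_pos"],o["tool_rot"],o["force"],o["grip_width"])
P=[.5778,.0109,.2421];c,s=np.cos(P[2]),np.sin(P[2])
d=o["tool_pos"][:2]-P[:2];print("machine",c*d[0]+s*d[1],-s*d[0]+c*d[1])
E
```

```text
7.9 [ 4.44006693e-01 -3.24763158e-04  7.98971604e-02] [-1.79987179e+02 -3.98346859e-02  1.39161875e+01] [-1.30499584  1.04153319  1.83790502] 0.013604594799685349
machine -0.13258249345515905 0.02117845155475445
```

Emit:
drive_tool --angular '[[0, 0, 0], [0, 0, 0], [0, 0, 0], [0, 0, 0], [0, 0, 0], [0, 0, 0], [0, 0, 0], [0, 0, 0], [0, 0, 0], [0, 0, 0], [0, 0, 0], [0, 0, 0], [0, 0, 0], [0, 0, 0], [0, 0, 0], [0, 0, 0]]' --delta_pos '[[0, 0.4, 0], [0, 0.8, 0], [0, 0.8, 0], [0, 0.8, 0], [0, 0.8, 0], [0, 0.8, 0], [0, 0.8, 0], [0, 0.8, 0], [0, 0.8, 0], [0, 0.8, 0], [0, 0.8, 0], [0, 0.8, 0], [0, 0.8, 0], [0, 0.8, 0], [0, 0.3, 0], [0, 0, 0]]' --gripper '[1, 1, 1, 1, 1, 1, 1, 1, 1, 1, 1, 1, 1, 1, 1, 1]'

```text
time_s: 9.5
tool_pos: [0.4712, -0.1097, 0.0799]
tool_rot: [179.9, -0.1, 13.8]
force: [0.8, -1.6, 4.0]
grip_width: 0.0136
grasp_force: 10.0
```

```bash
cat > st.py <<'E'
from h import *
o=telemetry.get_obs();print(o["time_s"],o["tool_pos"],o["tool_rot"],o["force"],o["grip_width"])
P=[.5778,.0109,.2421];c,s=np.cos(P[2]),np.sin(P[2])
d=o["tool_pos"][:2]-P[:2];print("machine",c*d[0]+s*d[1],-s*d[0]+c*d[1])
E
cat > chk.py <<'E'
from st import *
# crop views of machine: top + scene
import sys
a=cam("scene");b=cam("top")
im=np.vstack([a["pixels"][165:285,205:405,::-1],b["pixels"][125:260,235:435,::-1]])
cv2.imwrite("pics/"+sys.argv[1],cv2.resize(im,None,fx=2.34,fy=2.34,interpolation=cv2.INTER_CUBIC))
E
python3 st.py
```

```text
9.5 [ 0.4711684  -0.10973206  0.07986965] [ 1.79900290e+02 -6.63613408e-02  1.38426949e+01] [ 0.83286079 -1.59257269  4.04104213] 0.01362866584592081
machine -0.13244242936090897 -0.09154996395930581
```

Emit:
drive_tool --angular '[[0, 0, 0], [0, 0, 0], [0, 0, 0], [0, 0, 0], [0, 0, 0], [0, 0, 0], [0, 0, 0], [0, 0, 0], [0, 0, 0], [0, 0, 0], [0, 0, 0], [0, 0, 0], [0, 0, 0], [0, 0, 0], [0, 0, 0], [0, 0, 0], [0, 0, 0]]' --delta_pos '[[0, 0, 0], [0, 0, 0], [0, 0, 0], [0, 0, -1], [0, 0, -2], [0, 0, -3], [0, 0, -3], [0, 0, -3], [0, 0, -3], [0, 0, -3], [0, 0, -2], [0, 0, -2], [0, -1.8, 0], [0, -1.8, 0], [0, -1.8, 0], [0, -1.8, 0], [0, -1.9, 0]]' --gripper '[2.5, 3, 3, 3, 4, 5, 5, 5, 5, 5, 5, 5, 5, 5, 5, 5, 5]'

```text
time_s: 11.2
tool_pos: [0.4481, -0.0194, 0.3002]
tool_rot: [180.0, -0.0, 13.9]
force: [0.7, -0.3, 0.6]
grip_width: 0.0501
grasp_force: 0.0
```

```bash
python3 - <<'E'
from st import *
p=cam("wrist");save(p,"w2.png")
print("knob pred",proj(p,M(P,[0,0,.19])),"tab pred",proj(p,M(P,[-.133,-.0915,.1])))
for d in models.cut_out(p,"stick_knob")[:2]:
    ys,xs=np.nonzero(d["pixels"]);print(d["p"],d["centre"],xs.min(),xs.max(),ys.min(),ys.max())
E
```

```text
11.2 [ 0.44813414 -0.01936407  0.30019701] [ 1.79991482e+02 -3.18842808e-02  1.38952722e+01] [ 0.74048721 -0.26294697  0.61884554] 0.0501176307947464
machine -0.1331399412904431 0.0017048712521284017
knob pred [316.26383813  30.2106003 ] tab pred [393.45035281 174.03794126]
0.88 [317.1, 31.8] 296 335 10 53
```

View pics/w2.png

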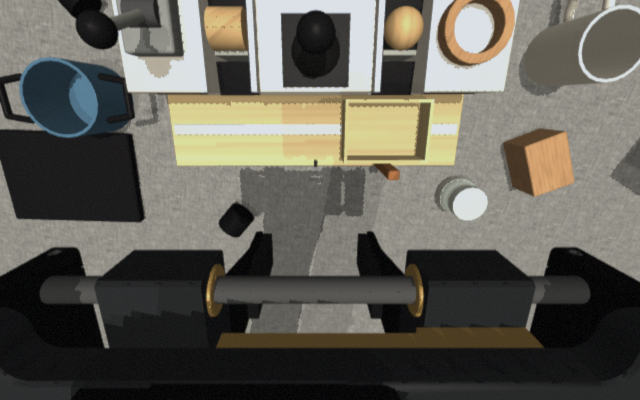

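The tray now sits in front of the right outlet, with its tab at (392,172). The knob is at (317,32), as predicted. Caging the knob next.

Emit:
drive_tool --angular '[[0, 0, 0], [0, 0, 0], [0, 0, 0], [0, 0, 0], [0, 0, 0], [0, 0, 0], [0, 0, 0], [0, 0, 0], [0, 0, 0], [0, 0, 0], [0, 0, 0], [0, 0, 0], [0, 0, 0], [0, 0, 0], [0, 0, 0], [0, 0, 0], [0, 0, 0]]' --delta_pos '[[1.9, 0.17, 0], [1.9, 0, 0], [1.9, 0, 0], [1.9, 0, 0], [1.9, 0, 0], [1.9, 0, 0], [1.9, 0, 0], [0, 0, 0], [0, 0, 1.9], [0, 0, 1.9], [0, 0, 1.9], [0, 0, 1.9], [0, 0, 1.9], [0, 0, 2], [0, 0, 0], [0, 0, 0], [0, 0, 0]]' --gripper '[5, 5, 5, 5, 5, 5, 5, 5, 5, 5, 5, 5, 5, 5, 3.6, 3.6, 3.6]'

```text
time_s: 13.0
tool_pos: [0.5788, 0.01, 0.1862]
tool_rot: [180.0, -0.1, 13.9]
force: [-0.5, -0.7, 0.2]
grip_width: 0.0381
grasp_force: 0.0
```

Emit:
drive_tool --angular '[[0, 0, 0], [0, 0, 0], [0, 0, 0], [0, 0, 0], [0, 0, 0], [0, 0, 0], [0, 0, 0], [0, 0, 0]]' --delta_pos '[[0, 0.7, 0], [0, 0.7, 0], [0, 0.7, 0.1], [0, 0.7, 0.2], [0, 0.7, 0.2], [0, 0.7, 0.2], [0, 0.7, 0.1], [0, 0.3, 0]]' --gripper '[3.6, 3.6, 3.6, 3.6, 3.6, 3.6, 3.6, 3.6]'

```text
time_s: 13.8
tool_pos: [0.5897, -0.0395, 0.1752]
tool_rot: [-179.9, 0.1, 13.9]
force: [-0.8, 8.7, -1.5]
grip_width: 0.0359
grasp_force: 4.8
```

```bash
python3 st.py
```

```text
13.8 [ 0.58966593 -0.03945155  0.17518792] [-1.79861705e+02  1.41555721e-01  1.39143706e+01] [-0.79338495  8.66289469 -1.49378826] 0.035850272441921155
machine -0.0005515009622010392 -0.05172789039474123
```

Emit:
drive_tool --angular '[[0, 0, 0], [0, 0, 0], [0, 0, 0], [0, 0, 0], [0, 0, 0], [0, 0, 0], [0, 0, 0], [0, 0, 0], [0, 0, 0], [0, 0, 0]]' --delta_pos '[[0, 0.1, 0], [0, 0, 0], [0, 0, 0], [0, 0, 0], [0, 0, 0], [0, 0, 0], [0, 0, 0], [0, 0, 0], [0, 0, 0], [0, 0, 0]]' --gripper '[3.6, 3.6, 3.6, 3.6, 3.6, 3.6, 3.6, 3.6, 3.6, 3.6]'

```text
time_s: 14.8
tool_pos: [0.5899, -0.0392, 0.1752]
tool_rot: [-179.8, 0.1, 14.0]
force: [-1.6, 6.7, -2.1]
grip_width: 0.0359
grasp_force: 3.2
```

```bash
python3 chk.py tilt.png
```

```text
14.8 [ 0.58987627 -0.03923169  0.17521152] [-1.79839582e+02  1.37799731e-01  1.39981701e+01] [-1.56946586  6.72478134 -2.10251274] 0.03591677513324292
machine -0.00029458075280767645 -0.051564865901952306
```

View pics/tilt.png

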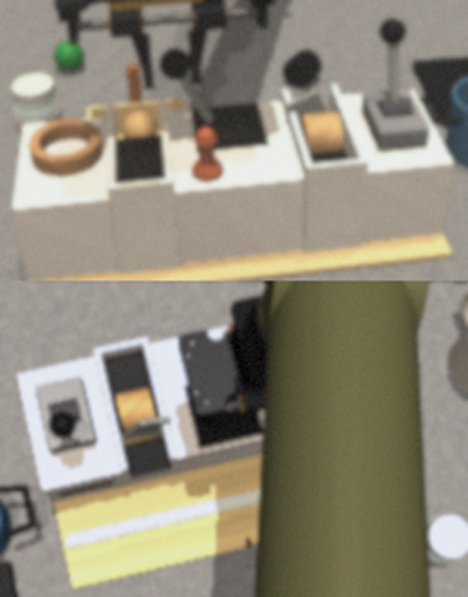

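In the scene view the ball has left the lane and shows inside the tray at crop (138,123). The roller is still behind its raised gate. Bringing the stick back gently.

Emit:
drive_tool --angular '[[0, 0, 0], [0, 0, 0], [0, 0, 0], [0, 0, 0], [0, 0, 0], [0, 0, 0], [0, 0, 0], [0, 0, 0], [0, 0, 0], [0, 0, 0], [0, 0, 0], [0, 0, 0], [0, 0, 0], [0, 0, 0], [0, 0, 0], [0, 0, 0], [0, 0, 0], [0, 0, 0], [0, 0, 0]]' --delta_pos '[[0, -0.6, 0], [0, -0.6, -0.1], [0, -0.6, -0.2], [0, -0.6, -0.2], [0, -0.6, -0.2], [0, -0.6, -0.1], [0, -0.6, 0], [0, -0.6, 0], [0, -0.5, 0], [0, 0, 0], [0, 0, 0], [0, 0, 0], [0, 0, -1], [0, 0, -2], [0, 0, -2], [0, 0, -2], [0, 0, -2], [0, 0, -2], [0, 0, -0.5]]' --gripper '[3.6, 3.6, 3.6, 3.6, 3.6, 3.6, 3.6, 3.6, 3.6, 5, 5, 5, 5, 5, 5, 5, 5, 5, 5]'

```text
time_s: 16.8
tool_pos: [0.5793, 0.01, 0.3029]
tool_rot: [180.0, -0.3, 13.9]
force: [0.7, -1.0, 0.6]
grip_width: 0.0498
grasp_force: 0.0
```

Emit:
drive_tool --angular '[[0, 0, 0], [0, 0, 0], [0, 0, 0], [0, 0, 0], [0, 0, 0], [0, 0, 0], [0, 0, 0], [0, 0, 0]]' --delta_pos '[[-1.9, 0, 0], [-1.9, 0, 0], [-1.9, 0, 0], [-1.9, 0, 0], [-1.9, 0, 0], [-1.9, 0, 0], [-1.9, 0, 0], [0, 0, 0]]' --gripper '[4, 4, 4, 4, 4, 4, 4, 4]'

```text
time_s: 17.6
tool_pos: [0.4474, -0.0225, 0.2996]
tool_rot: [-180.0, -0.0, 13.8]
force: [0.5, 0.1, 0.6]
grip_width: 0.0399
grasp_force: 0.0
```

```bash
python3 - <<'E'
from st import *
p=cam("wrist");save(p,"w3.png")
print("tab pred",proj(p,M(P,[-.133,-.0915,.1])))
E
```

```text
17.6 [ 0.44742457 -0.02245949  0.29960364] [-1.79965455e+02 -3.61198643e-04  1.38387201e+01] [0.46811457 0.12085007 0.56098092] 0.039934749642563196
machine -0.1345709172854163 -0.0011301653076031398
tab pred [391.40625348 172.81063288]
```

View pics/w3.png

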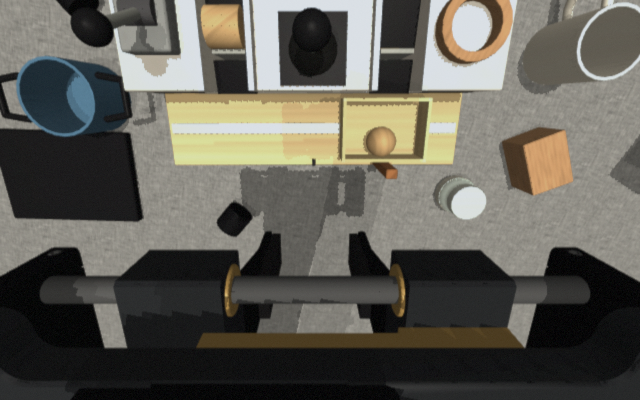

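The ball lies in the tray at (381,141), the stick is upright and the roller is in its lane. Fetching the tray.

Emit:
drive_tool --angular '[[0, 0, 0], [0, 0, 0], [0, 0, 0], [0, 0, 0], [0, 0, 0], [0, 0, 0], [0, 0, 0], [0, 0, 0], [0, 0, 0], [0, 0, 0], [0, 0, 0], [0, 0, 0], [0, 0, 0], [0, 0, 0], [0, 0, 0], [0, 0, 0], [0, 0, 0], [0, 0, 0], [0, 0, 0], [0, 0, 0]]' --delta_pos '[[0.15, 1.8, 0], [0, 1.8, 0], [0, 1.8, 0], [0, 1.8, 0], [0, 1.85, 0], [0, 0, 1], [0, 0, 2], [0, 0, 3], [0, 0, 3], [0, 0, 3], [0, 0, 3], [0, 0, 3], [0, 0, 2], [0, 0, 2], [0, 0, 0], [0, 0, 0], [0, 0, 0], [0, 0, 0], [0, 0, 0], [0, 0, 0]]' --gripper '[4, 4, 4, 4, 4, 4, 4, 4, 4, 4, 4, 4, 4, 4, 4, 2, 1, 1, 1, 1]' --squeeze 10

```text
time_s: 19.65
tool_pos: [0.4728, -0.1091, 0.0803]
tool_rot: [180.0, -0.1, 13.9]
force: [-0.3, 0.5, 1.7]
grip_width: 0.0137
grasp_force: 10.0
```

Emit:
drive_tool --angular '[[0, 0, 0], [0, 0, 0], [0, 0, 0], [0, 0, 0], [0, 0, 0], [0, 0, 0], [0, 0, 0], [0, 0, 0], [0, 0, 0], [0, 0, 0], [0, 0, 0], [0, 0, 0], [0, 0, 0], [0, 0, 0], [0, 0, 0], [0, 0, 0], [0, 0, 0], [0, 0, 0]]' --delta_pos '[[0, -0.2, 0], [0, -0.4, 0], [0, -0.6, 0], [0, -0.6, 0], [0, -0.6, 0], [0, -0.6, 0], [0, -0.6, 0], [0, -0.6, 0], [0, -0.6, 0], [0, -0.6, 0], [0, -0.6, 0], [0, -0.6, 0], [0, -0.6, 0], [0, -0.6, 0], [0, -0.6, 0], [0, -0.5, 0], [0, -0.2, 0], [0, 0, 0]]' --gripper '[1, 1, 1, 1, 1, 1, 1, 1, 1, 1, 1, 1, 1, 1, 1, 1, 1, 1]'

```text
time_s: 21.45
tool_pos: [0.4506, -0.0196, 0.0803]
tool_rot: [-180.0, -0.1, 14.0]
force: [-0.9, 0.5, 5.9]
grip_width: 0.0138
grasp_force: 10.0
```

```bash
python3 st.py
```

```text
21.45 [ 0.45059106 -0.01963561  0.08025433] [-1.79969490e+02 -5.84441478e-02  1.39659828e+01] [-0.89631751  0.54855739  5.89145965] 0.013819461444963077
machine -0.13081977270123954 0.0008522251141652622
```

Emit:
drive_tool --angular '[[0, 0, 0], [0, 0, 0], [0, 0, 0], [0, 0, 0], [0, 0, 0], [0, 0, 0], [0, 0, 0], [0, 0, 0], [0, 0, 0], [0, 0, 0], [0, 0, 0], [0, 0, 0], [0, 0, 0]]' --delta_pos '[[0, 0, 0], [0, 0, 0], [0, 0, 0], [0, 0, -1], [0, 0, -2], [0, 0, -3], [0, 0, -3], [0, 0, -3], [0, 0, -3], [0, 0, -3], [0, 0, -2], [0, 0, -2], [0, 0, 0]]' --gripper '[2.5, 3, 3, 3, 3, 3, 3, 3, 3, 3, 3, 3, 3]'

```text
time_s: 22.75
tool_pos: [0.4516, -0.0207, 0.3029]
tool_rot: [180.0, -0.3, 13.9]
force: [0.5, -0.1, -0.6]
grip_width: 0.0297
grasp_force: 0.0
```

```bash
python3 - <<'E'
from st import *
p=cam("wrist");save(p,"w4.png",(0,0,640,260),1.25)
print("tab pred",proj(p,M(P,[-.133,0,.1])),"mark pred",proj(p,M(P,[-.137,0,.008])),"+5mm",proj(p,M(P,[-.137,.005,.008])))
L=lambda t:[.03+.08*np.sin(t-.5),.162,.122+.08*np.cos(t-.5)]
print("lock pred",proj(p,M(P,L(0.12))),[ (d["centre"],d["p"]) for d in models.search_frame(p,"lock_tip")[:2]])
E
```

```text
22.75 [ 0.45164175 -0.02074335  0.30286508] [179.97412573  -0.32416627  13.89665609] [ 0.49077848 -0.13283313 -0.63417068] 0.029663141357822515
machine -0.1300652908210002 -0.0004751039924909273
tab pred [313.68972854 176.99473107] mark pred [313.73949395 165.32305765] +5mm [310.36392923 165.32652499]
lock pred [98.67150807 34.30757322] [([102.1, 27.1], 0.93)]
```

View pics/w4.png

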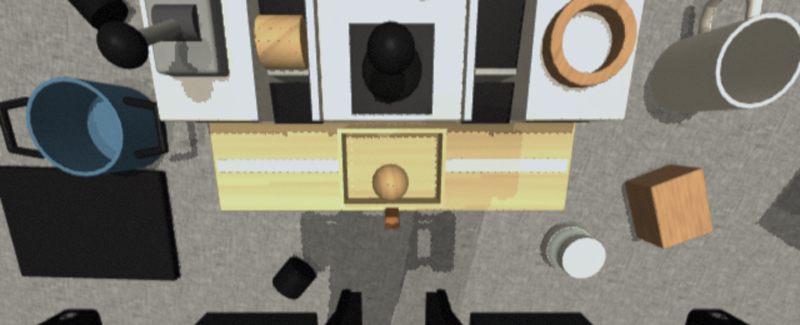

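The tray is centred: its outline runs 338–448 on a base that runs 221–566, so both middles are at 393. The ball is inside it and the stick is upright. The lock knob is at crop (122,46), as predicted. Now I'll push the lever from its robot side.

Emit:
drive_tool --angular '[[0, 0, 0], [0, 0, 0], [0, 0, 0], [0, 0, 0], [0, 0, 0], [0, 0, 0], [0, 0, 0], [0, 0, 0], [0, 0, 0], [0, 0, 0], [0, 0, 0], [0, 0, 0], [0, 0, 0], [0, 0, 0], [0, 0, 0]]' --delta_pos '[[0.9, -2, 0], [0.9, -2, 0], [0.9, -2, 0], [0.9, -2, 0], [0.9, -2, 0], [0.9, -2, 0], [0.8, -2.1, 0], [0.8, -2.1, 0], [0, 0, 2], [0, 0, 2], [0, 0, 2], [0, 0, 2], [0, 0, 2], [0, 0, 1.2], [0, 0, 0]]' --gripper '[0, 0, 0, 0, 0, 0, 0, 0, 0, 0, 0, 0, 0, 0, 0]'

```text
time_s: 24.35
tool_pos: [0.4776, 0.1527, 0.1849]
tool_rot: [180.0, 0.3, 13.9]
force: [-0.6, 0.6, -0.1]
grip_width: 0.0006
grasp_force: 0.0
```

Emit:
drive_tool --angular '[[0, 0, 0], [0, 0, 0], [0, 0, 0], [0, 0, 0], [0, 0, 0], [0, 0, 0], [0, 0, 0], [0, 0, 0], [0, 0, 0], [0, 0, 0], [0, 0, 0], [0, 0, 0], [0, 0, 0]]' --delta_pos '[[0.8, 0, 0], [0.8, 0, 0], [0.8, 0, 0], [0.8, 0, 0], [0.8, 0, 0], [0.8, 0, 0], [0.8, 0, 0], [0.8, 0, 0], [0.8, 0, 0], [0.8, 0, 0], [0.8, 0, 0], [0.8, 0, 0], [0.4, 0, 0]]' --gripper '[0, 0, 0, 0, 0, 0, 0, 0, 0, 0, 0, 0, 0]'

```text
time_s: 25.65
tool_pos: [0.577, 0.1773, 0.1872]
tool_rot: [180.0, 0.0, 13.9]
force: [-1.6, -0.6, 0.5]
grip_width: 0.0009
grasp_force: 0.5
```

```bash
python3 chk.py lock.png
```

```text
25.65 [0.57701322 0.17734174 0.18722656] [1.79978302e+02 2.69156883e-02 1.39012379e+01] [-1.5580961  -0.55921851  0.53592933] 0.0008635518591095252
machine 0.03913922399660428 0.16177637197256617
```

View pics/lock.png

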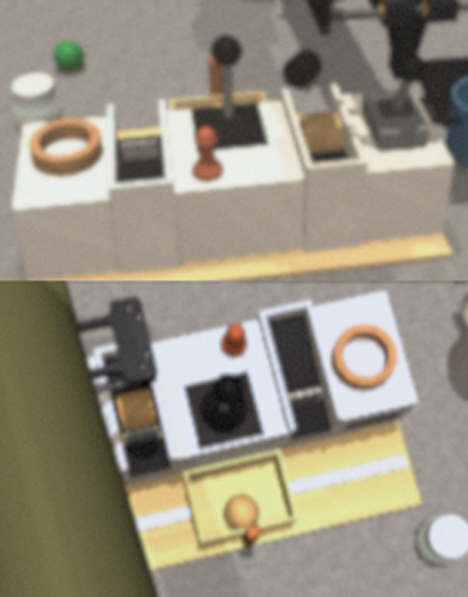

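The lever is moving with a 1.6 N push, so it isn't at its end yet. Pushing on in small steps.

Emit:
drive_tool --angular '[[0, 0, 0], [0, 0, 0], [0, 0, 0], [0, 0, 0]]' --delta_pos '[[0.3, 0, 0], [0.2, 0, 0], [0.2, 0, 0], [0, 0, 0]]' --gripper '[0, 0, 0, 0]'

```text
time_s: 26.15
tool_pos: [0.5814, 0.1786, 0.1873]
tool_rot: [180.0, 0.3, 13.9]
force: [-5.8, -1.8, 1.8]
grip_width: 0.0006
grasp_force: 3.2
```

```bash
python3 st.py
```

```text
26.15 [0.58143147 0.17863745 0.18725453] [179.99543829   0.26244754  13.91435661] [-5.82181958 -1.79658303  1.79042274] 0.0006061942204892937
machine 0.043739260016501705 0.1619750482847789
```

Emit:
drive_tool --angular '[[0, 0, 0], [0, 0, 0]]' --delta_pos '[[0.3, 0, 0], [0, 0, 0]]' --gripper '[0, 0]'

```text
time_s: 26.35
tool_pos: [0.582, 0.1788, 0.187]
tool_rot: [180.0, 0.6, 13.9]
force: [-12.0, -3.4, 6.6]
grip_width: 0.0004
grasp_force: 6.9
```

Emit:
drive_tool --angular '[[0, 0, 0], [0, 0, 0], [0, 0, 0], [0, 0, 0], [0, 0, 0], [0, 0, 0], [0, 0, 0], [0, 0, 0], [0, 0, 0], [0, 0, 0], [0, 0, 0]]' --delta_pos '[[-1, 0, 0], [-2, 0, 0], [-2, 0, 0], [-2, 0, 0], [-2, 0, 0], [-2, 0, -1], [-2, 0, -2], [0, 0, -3], [0, 0, -3], [0, 0, -3], [0, 0, 0]]' --gripper '[0, 0, 0, 0, 0, 0, 0, 0, 0, 0, 0]'

```text
time_s: 27.45
tool_pos: [0.4623, 0.1494, 0.3127]
tool_rot: [-179.9, -0.6, 13.9]
force: [1.4, -0.0, 0.2]
grip_width: 0.0004
grasp_force: 0.0
```

```bash
python3 - <<'E'
from st import *
a=cam("scene");w=cam("wrist")
L=lambda t:[.03+.08*np.sin(t-.5),.162,.122+.08*np.cos(t-.5)]
for n,p in(("scene",a),("wrist",w)):
    print(n,[proj(p,M(P,L(t))).round(1).tolist() for t in(0,.9,1.)],[(np.round(d["centre"],1),round(d["p"],2)) for d in models.search_frame(p,"lock_tip")[:2]],"ball",[(np.round(d["centre"],1),round(d["p"],2)) for d in models.search_frame(p,"ball_center")[:3]])
A=cv2.resize(a["pixels"][165:285,205:405,::-1],(640,384));im=np.vstack([A,w["pixels"][:200,:,::-1]]);cv2.imwrite("pics/fin.png",im)
E
```

```text
27.45 [0.46232955 0.14937026 0.31266771] [-179.89926971   -0.60933177   13.90490381] [ 1.44182913 -0.00353209  0.24650492] 0.0003849489500833051
machine -0.0789058164556884 0.16211511295337516
scene [[370.3, 177.5], [379.3, 192.1], [380.2, 195.3]] [(array([379.3, 201.1]), 0.57)] ball [(array([429. , 284.3]), 0.53), (array([235.6, 185.5]), 0.43)]
wrist [[314.3, 114.5], [314.2, 21.3], [314.2, 12.0]] [(array([312. ,  22.3]), 0.95), (array([554.2, 232.4]), 0.38)] ball [(array([422.2, 178.7]), 0.9)]
```

View pics/fin.png

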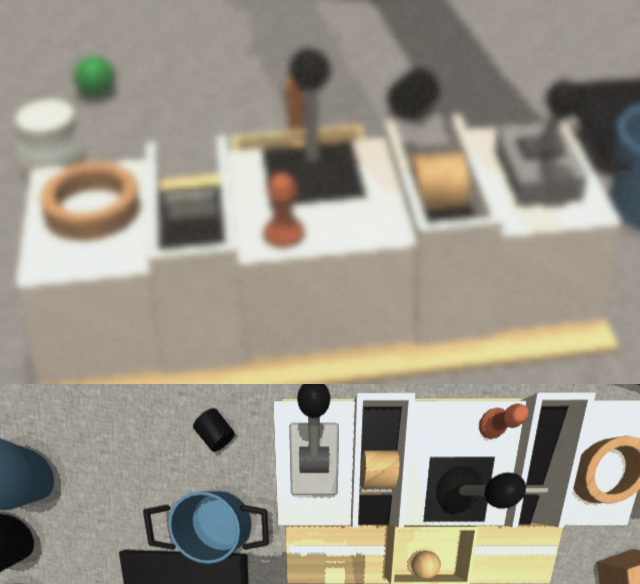

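The lever's knob is at wrist (314,14), which matches joint value 1.0. The ball is in the centred tray, the roller is in its lane, the stick is upright, the bystanders in view are where they were, and the arm is clear.

```bash
python3 -c "
from cell import env; print(env.sign_off())"
```

```text
the job is handed in; nothing more can be done
None
```

The job is done and handed in at about 27 s: the ball is in the tray back at mid-rail, the stick is upright, the roller is still in its lane, and the lock lever is pushed to its far stop; the system gave no verdict.

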